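# Build the sieve column for a soil sample

### The job

Build the sieve column on the receiver pan, from the bottom up and one piece at a time: first the fine sieve, then the medium, then the coarse, and last the lid, each seated fully and level in the rim below it before the next is added. Let go of everything, and leave the jar, the beaker, the covered dish and the slide box where they stand.

Things in the scene. Friction and masses are not known exactly. Their poses are not given: they have to be found in the camera images.
- receiver: The receiver pan, fixed: a grey round plinth 96 mm across, 12 mm high, carrying a steel cup of outer diameter 60 mm, inner diameter 54 mm, with a plain closed steel floor; its open rim is 40 mm above the table. The only one on a plinth. Origin at the centre of the plinth's underside, z up. A sieve seated in it has its origin 32 mm above this origin.
- sieve_fine: The fine sieve: the shallowest, 34 mm high, dense mesh (wires every 3.4 mm). Steel, open end up, 60 mm outside, 54 mm inside. Its lowest 8 mm is a tapered foot (44 mm across, 49 at its top) that drops into the rim below until the wall's lower edge rests on that rim. Origin: centre of the foot's underside, z up. Loose, about 90 g. A sieve seated in it has its origin 26 mm above this one's.
- sieve_medium: The medium sieve: 46 mm high, mesh wires every 8 mm. Steel, open end up, 60 mm outside, 54 mm inside. Its lowest 8 mm is a tapered foot (44 mm across, 49 at its top) that drops into the rim below until the wall's lower edge rests on that rim. Origin: centre of the foot's underside, z up. Loose, about 110 g. A sieve seated in it has its origin 38 mm above this one's.
- sieve_coarse: The coarse sieve: the tallest, 58 mm high, only a few wires, 15.5 mm apart. Steel, open end up, 60 mm outside, 54 mm inside. Its lowest 8 mm is a tapered foot (44 mm across, 49 at its top) that drops into the rim below until the wall's lower edge rests on that rim. Origin: centre of the foot's underside, z up. Loose, about 130 g. The lid seated in it has its origin 50 mm above this one's.
- sieve_lid: The lid: a steel disc 60 mm across and 6 mm thick (8 to 14 mm above the origin) on the same 8 mm tapered foot (44 to 49 mm across), with a round knob 24 mm across from 18 to 42 mm above the origin, on a thin neck. Stands foot down, knob up. Origin at the centre of the foot's underside, z up. Loose, about 100 g.
- jar: Bystander: a closed amber glass jar with a white cap, 50 mm across, 62 mm high. Origin at the centre of its underside. Loose; leave it.
- beaker: Bystander: an empty open glass beaker, 52 mm across the rim, 68 mm high. Origin at the centre of its underside. Loose; leave it.
- dish: Bystander: a low covered glass dish, 62 mm across, 17 mm high, a green sample showing on top. Origin at the centre of its underside. Loose; leave it.
- slide_box: Bystander: a small closed wooden box, 80 mm along its x, 34 mm along its y, 28 mm high. Origin at the centre of its underside. Loose; leave it.
Mind the look-alikes: they are no part of the job. What is shaped like the sieve_lid but yellow is not meant.

How it is judged:
By the outcome, as a careful person would: the job done as asked, in the order asked, and still so for the second after the job is handed in, with the robot touching nothing.
It also fails if it takes over 96 s, if anything falls off the work surface, if the arm or the gripper's body presses on something with over 40 N, if the wrist force passes 120 N, or if a joint passes its speed limit or range.

### The arm

A 6-joint arm with a two-finger parallel gripper is mounted at the origin on the work surface. World frame = base frame: x ahead of the robot, y to its left, z up, the work surface at z = 0. Lengths are in m, angles in degrees, forces in N, time in s.
With the tool pointing down it reaches from about 0.35 to 0.775 m from the base axis. Payload 5.5 kg.
Tool frame: the origin (TCP) lies at the very end of the fingers, on their centre line; the grasp point (between the pads) lies 19 mm behind it; z points along the fingers, y is the line along which they close (so a half turn about z gives the same grasp; the last joint's range is limited). The gripper opens to 85 mm and grips with 20 to 120 N. Pads are 22 mm wide; open, the fingers measure 114 mm over their backs; the gripper's body (76 mm by 85 mm) begins 54 mm behind the grasp point. The pads swing forward as they close: fully open they stand 13 mm farther back than shut.
Start: joints at [65.34, 17.945, 2.641, 74.691, 0, 82.002], TCP at [0.165, 0.551, 0.193] pointing down, gripper open.
Joint ranges: [-158.12, 158.12], [-49.38, 96.58], [-58.88, 72.47], [-126.05, 133.96], [-84.25, 85.87], [-180, 180]. Speed limits (degrees/s): [147.25, 147.25, 180, 180, 180, 180].

### API

Orientations are given as [roll, pitch, yaw] about the fixed x, y, z axes, in that order (R = Rz(yaw) Ry(pitch) Rx(roll)).
In Python, from workcell import robot gives the robot as it stands. Calls block until the motion is done:
- robot.move_pose(position, orientation): joint-space move of the TCP to a pose.
- robot.move_linear(position, frame=None, max_speed=0.15, until_force=None): straight line of the TCP; frame=None keeps the orientation; max_speed is the mean speed in m/s. With until_force (N) it stops when the force on the tool has changed by that much, and returns True; else False.
- robot.move_joints(angles): joint-space move.
- robot.set_gripper(opening, f_grip=None): opening from 0.0 (shut) to 1.0 (fully open); f_grip is the grip in N (None keeps the last); returns when the fingers have stopped.
- robot.wait(seconds).
- robot.inverse_kinematics(position, orientation): joint angles nearest the present ones, or None.
- robot.state(): the state.
- robot.snapshot(name): name is "scene" or "top" or "wrist"; returns the picture (400x640x3 uint8, red, green, blue); there is no depth.
- robot.get_calibration(name): a dict with "fx", "fy", "cx", "cy" (pixels), "extrinsics" (4x4, takes a point from world to camera coordinates). Camera axes: x right, y down, z forward; pixel columns grow to the right and rows downward; lengths in m; the calibration is good to about 2 mm. A picture is of the moment at which its call begins: read the wrist's pose just before it. get_calibration takes no time and is no camera call; for the wrist camera it gives the pose at the moment of the call.
A pose or a line that the arm cannot do raises robot.IKError and nothing moves.
- robot.finish_job(): hands the job in; it is judged then, once.
The state is a dict: "time": time; "q": joint angles; "qd": joint speeds; "joint_efforts": joint torques, N m; "eef_pos": TCP position; "orientation": TCP orientation; "ft_force": force on the tool from outside, world axes, zero at the start; "moment": the same for the moment, N m; "finger_gap": opening from 0.0 (shut) to 1.0 (fully open); "grasp_force": force on a finger pad.
Only numpy, scipy, OpenCV 4.12 (cv2) and the standard library are available. Lean on these libraries where they do the work, as an engineer would, in place of code of your own. Each camera call takes 0.05 s, during which the arm holds its last target. There are 200 camera calls.

## Working session

There is one attempt and no reset: what is moved stays moved. The work goes in short steps, each a Python script; the robot and the scene stay as the last script left them, time stands still between calls to the robot, and variables do not carry over. Pictures are saved under pics/ and viewed, at most 14 in all, crops included, and the job is handed in when it is done.

```bash
mkdir -p pics; ls
python3 - <<'E'
from workcell import robot
import cv2
for n in("top","scene"):
    im=robot.snapshot(n); cv2.imwrite(f"pics/{n}0.png",im[:,:,::-1])
    c=robot.get_calibration(n); print(n,c["fx"],c["cx"],c["cy"],c["extrinsics"])
print(robot.state()["time"],robot.state()["orientation"])
E
```

```text
pics
top 419.923598806601 316.69211840468347 195.32644054858878 [[-0.00409738 -0.99998796 -0.00270195  0.01619377]
 [-0.9782882   0.00456832 -0.20719878  0.47414528]
 [ 0.20720863  0.00179432 -0.97829513  0.73392801]
 [ 0.          0.          0.          1.        ]]
scene 405.6537547303325 333.91029119772327 190.84169413661363 [[-0.02460857  0.99957413 -0.01568365  0.02653644]
 [ 0.8220953   0.01130768 -0.56923761 -0.36980945]
 [-0.56881785 -0.02690158 -0.82202346  1.05029766]
 [ 0.          0.          0.          1.        ]]
0.1 [-1.79906749e+02 -1.34224442e-02  1.63338796e+02]
```

View pics/top0.png

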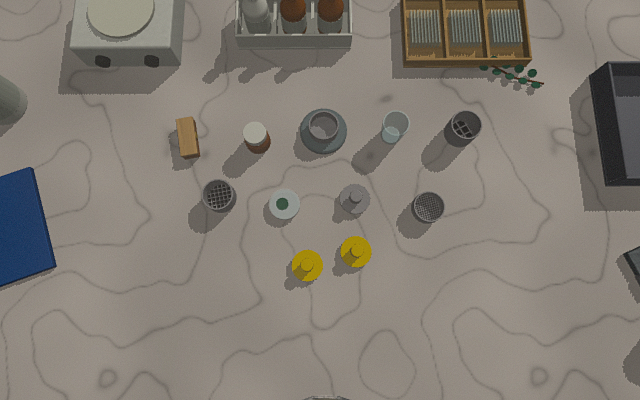

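View pics/scene0.png

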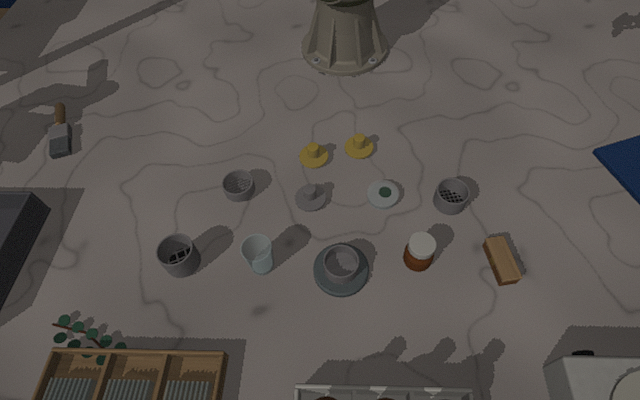

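Top view: receiver at (323,130) on its plinth. There are three sieves, told apart by mesh and height: coarse (462,128), medium (218,195), fine (428,207). The lid-shaped things are grey (354,199), which is the one meant, and yellow (307,265) and (356,251), which are look-alikes. I'll confirm this in one enlarged crop.

```bash
cat > h.py <<'E'
import numpy as np,cv2
from workcell import robot
def px2w(cal,u,v,z):
    E=np.array(cal["extrinsics"]);R,t=E[:3,:3],E[:3,3]
    d=R.T@np.array([(u-cal["cx"])/cal["fx"],(v-cal["cy"])/cal["fy"],1]);c=-R.T@t
    return c+d*(z-c[2])/d[2]
def w2px(cal,p):
    E=np.array(cal["extrinsics"]);P=np.atleast_2d(p)@E[:3,:3].T+E[:3,3]
    return np.c_[cal["fx"]*P[:,0]/P[:,2]+cal["cx"],cal["fy"]*P[:,1]/P[:,2]+cal["cy"]]
def circ(c,r,z,n=72):
    a=np.linspace(0,2*np.pi,n,endpoint=False)
    return np.c_[c[0]+r*np.cos(a),c[1]+r*np.sin(a),np.full(n,z)]
E
python3 - <<'E'
from h import *
im=cv2.imread("pics/top0.png")
x0,y0=170,90
cv2.imwrite("pics/crop1.png",cv2.resize(im[y0:290,x0:490],None,fx=2.5,fy=2.5,interpolation=cv2.INTER_CUBIC))
c=robot.get_calibration("top")
for n,u,v,z in [("recv",323,125,.04),("fine",429,206,.034),("med",219,193,.046),("coarse",465,125,.058),("lid",354,198,.012),("jar",256,133,.062),("beaker",396,122,.068),("dish",284,204,.017),("box",187,136,.028),("y1",307,265,.012),("y2",356,251,.012)]: 
    p=px2w(c,u,v,z);print(n,p.round(4),np.hypot(*p[:2]).round(3))
E
```

```text
recv [0.617  0.0012 0.04  ] 0.617
fine [ 0.4559 -0.1983  0.034 ] 0.497
med [0.4803 0.1976 0.046 ] 0.519
coarse [ 0.6086 -0.27    0.058 ] 0.666
lid [ 0.4765 -0.0587  0.012 ] 0.48
jar [0.593  0.1287 0.062 ] 0.607
beaker [ 0.6113 -0.1364  0.068 ] 0.626
dish [0.4643 0.0776 0.017 ] 0.471
box [0.6001 0.2704 0.028 ] 0.658
y1 [0.3476 0.0331 0.012 ] 0.349
y2 [ 0.3735 -0.0602  0.012 ] 0.378
```

View pics/crop1.png

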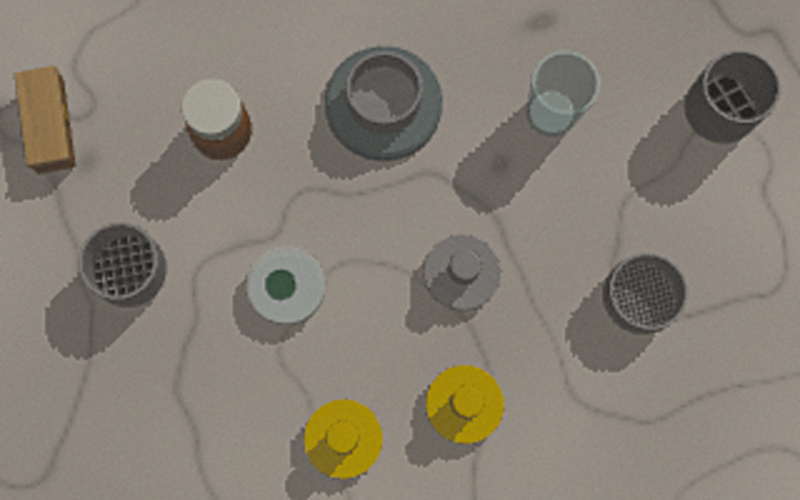

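The crop confirms them all. The rim centres in full-image pixels are receiver (323.6,125.6), fine (429.2,206.8), medium (218.8,194.8), coarse (466,124.4), and grey lid disc (354.8,198.4). Next I'll look at the receiver and the fine sieve from close by.

Run:
```python
from h import *
c=robot.get_calibration("top")
P={n:px2w(c,u,v,z)[:2] for n,u,v,z in [("recv",323.6,125.6,.04),("fine",429.2,206.8,.034),("med",218.8,194.8,.046),("coarse",466,124.4,.058),("lid",354.8,198.4,.014)]}
for n in P: print(n,P[n].round(4),[np.round(q,0) for y in(0,90,180) if (q:=robot.inverse_kinematics([*P[n],.15],[180,0,y])) is not None])
out=[]
for n,z in(("recv",.04),("fine",.034)):
    robot.move_pose([*P[n],.19],[180,0,180])
    cal=robot.get_calibration("wrist"); im=robot.snapshot("wrist")[:,:,::-1].copy()
    np.save(f"pics/{n}_E.npy",cal["extrinsics"]); cv2.imwrite(f"pics/w_{n}_raw.png",im)
    for r in(.03,.027):
        cv2.polylines(im,[w2px(cal,circ(P[n],r,z)).round().astype(int)],True,(0,0,255),1)
    out.append(im); print(n,w2px(cal,[*P[n],z]),robot.state()["eef_pos"],robot.state()["time"])
print(cal["fx"],cal["cx"],cal["cy"])
cv2.imwrite("pics/w01.png",cv2.resize(np.vstack(out),(480,600)))
```

```text
recv [0.6158 0.    ] [array([ -7.,  23.,   4.,  71.,   0., 173.]), array([-7., 23.,  4., 71.,  0., 83.]), array([-7., 23.,  4., 71.,  0., -7.])]
fine [ 0.4544 -0.1986] [array([-33.,  10., -14.,  66.,   0., 147.]), array([-33.,  10., -14.,  66.,   0.,  57.]), array([-33.,  10., -14.,  66.,   0., -33.])]
med [0.4769 0.1978] [array([  14.,   12.,  -11.,   67.,    0., -166.]), array([ 14.,  12., -11.,  67.,   0., 104.]), array([ 14.,  12., -11.,  67.,   0.,  14.])]
coarse [ 0.6098 -0.272 ] [array([-31.,  29.,  14.,  74.,   0., 149.]), array([-31.,  29.,  14.,  74.,   0.,  59.]), array([-31.,  29.,  14.,  74.,   0., -31.])]
lid [ 0.4753 -0.0601] [array([-17.,   8., -16.,  66.,   0., 163.]), array([-17.,   8., -16.,  66.,   0.,  73.]), array([-17.,   8., -16.,  66.,   0., -17.])]
recv [[320.37951404 172.76604772]] [0.61569773 0.00099361 0.19008446] 2.675
fine [[320.99876779 170.52439535]] [ 0.4553484  -0.19799788  0.19013634] 3.725
318.74030780352655 321.48160067930183 197.34436953783748
```

View pics/w01.png

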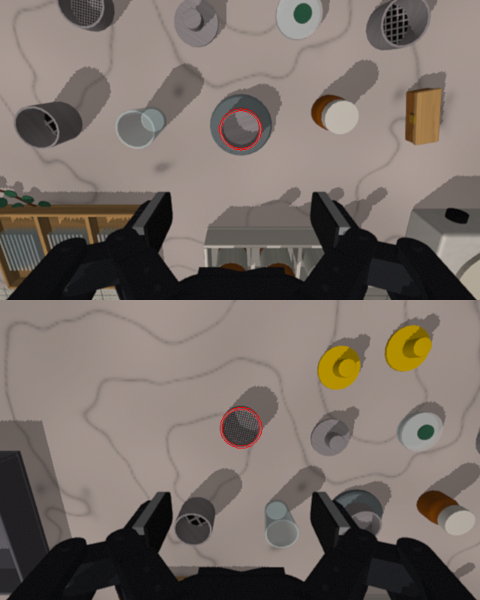

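The wrist view agrees with the top-view estimates to within a few mm. I'll check them in an enlarged crop.

Run:
```python
from h import *
cal=robot.get_calibration("wrist"); o=[]
for n,p,z in(("recv",(.6158,0),.04),("fine",(.4544,-.1986),.034)):
    cal["extrinsics"]=np.load(f"pics/{n}_E.npy"); im=cv2.imread(f"pics/w_{n}_raw.png")
    im=cv2.resize(im[130:220,275:375],None,fx=4,fy=4,interpolation=cv2.INTER_CUBIC)
    q=(w2px(cal,circ(p,.03,z))-[275,130]+.5)*4
    cv2.polylines(im,[q.round().astype(int)],True,(0,0,255),1); o.append(im)
    for d in((.001,0),(0,.001)): print(n,4*(w2px(cal,[p[0]+d[0],p[1]+d[1],z])-w2px(cal,[*p,z])))
cv2.imwrite("pics/cmp.png",np.hstack(o))
```

```text
recv [[-1.95776033e-03  3.66957277e+00]]
recv [[3.76386857 0.00595968]]
fine [[-1.72317625e-03  3.61732847e+00]]
fine [[3.70299160e+00 3.58653795e-03]]
```

View pics/cmp.png

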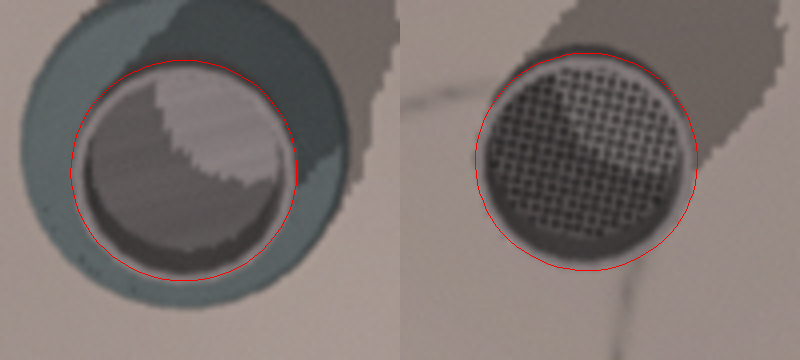

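Receiver rim in the crop: centre about (187,173), 3.5 px from the red circle, so it corrects to (0.6167, 0.0009). The fine sieve matches its circle. Now I'll pick and place the fine sieve.

```bash
cat >> h.py <<'E'
R=(.6167,.0009)
O=[180,0,180]
def st(tag):
    s=robot.state();print(tag,"t%.1f"%s["time"],s["eef_pos"].round(4) if hasattr(s["eef_pos"],"round") else np.round(s["eef_pos"],4),"gap%.3f"%s["finger_gap"],"grip",np.round(s["grasp_force"],1),"F",np.round(s["ft_force"],1));return s
def pick(p,h,lift,op=1.0,f=40):
    robot.set_gripper(op)
    robot.move_pose([*p,h+.07],O)
    print(robot.move_linear([*p,h],max_speed=.08,until_force=10)); robot.wait(.2); st("at")
    robot.set_gripper(0,f); st("closed")
    robot.move_linear([*p,lift],max_speed=.15); st("lifted")
def place(z,lift):
    """z: TCP height when seated"""
    robot.move_pose([*R,lift],O); robot.wait(.15); st("over")
    robot.move_linear([*R,z+.014],max_speed=.12); robot.wait(.15); st("above")
    print("touch",robot.move_linear([*R,z-.003],max_speed=.03,until_force=6)); st("down")
E
python3 - <<'E'
from h import *
pick((.4543,-.1986),.005,.13)
place(.032+.005,.13)
cv2.imwrite("pics/s1.png",robot.snapshot("scene")[200:360,250:450,::-1].repeat(3,0).repeat(3,1))
E
```

```text
False
at t5.7 [ 0.4547 -0.1989  0.0055] gap1.003 grip 0.0 F [ 0.3  0.7 -0.4]
closed t6.5 [ 0.4543 -0.1986  0.005 ] gap-0.002 grip 0.0 F [-1.  -0.1  0.6]
lifted t7.5 [ 0.4537 -0.1982  0.1292] gap-0.000 grip 0.0 F [ 0.1  0.6 -0.6]
over t8.6 [ 0.6162 -0.0008  0.1302] gap-0.001 grip 0.0 F [-0.  -0.4 -0.1]
above t9.6 [0.6176 0.0008 0.0522] gap0.005 grip 0.0 F [ 0.3  0.1 -0.2]
touch False
down t10.3 [0.6167 0.0009 0.0339] gap-0.003 grip 0.0 F [-0.2 -0.3  0.2]
```

View pics/s1.png

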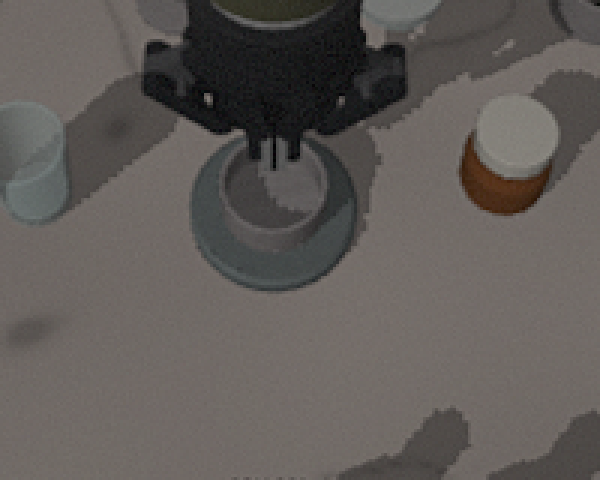

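The grasp missed: the gap is 0, and the finger tips in the scene crop (about (272,160)) aren't where the reported TCP should be. I'll check that against the calibration.

Run:
```python
from h import *
s=st("now");p=np.array(s["eef_pos"]);c=robot.get_calibration("scene");t=robot.get_calibration("top")
print(s["orientation"])
print("tip scene crop",(w2px(c,p)-[250,200])*3,"rim",(w2px(c,[*R,.04])-[250,200])*3, "tip+20mm",(w2px(c,p+[0,0,.02])-[250,200])*3)
a=robot.snapshot("top")[:,:,::-1];b=robot.snapshot("scene")[:,:,::-1]
print("tip top crop",(w2px(t,p)-[260,70])*3,"fine crop", (w2px(t,[.4544,-.1986,.034])-[380,160])*3)
A=a[70:170,260:390].repeat(3,0).repeat(3,1);B=b[130:230,190:320].repeat(3,0).repeat(3,1)
cv2.imwrite("pics/d1.png",np.hstack([A,B]))
```

```text
now t10.3 [0.6168 0.0009 0.0341] gap-0.001 grip 0.0 F [-0.1  0.2  0.2]
[-1.79997196e+02  1.04263139e-02  1.79997787e+02]
tip scene crop [[272.92422206 186.23437148]] rim [[272.96756604 181.40747364]] tip+20mm [[272.87337925 170.44484833]]
tip top crop [[189.39567006 168.61328122]] fine crop [[147.56963212 140.32380056]]
```

View pics/d1.png

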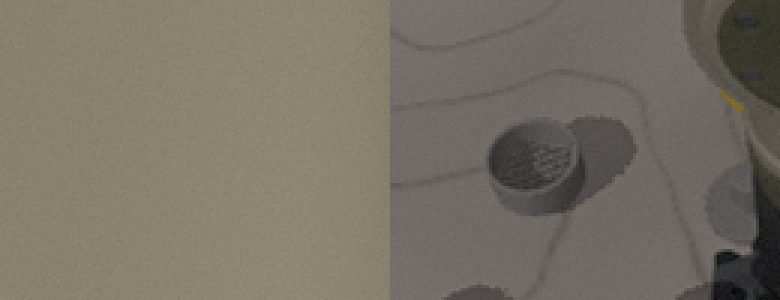

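The fine sieve hasn't moved (scene (238,183)). The tips look roughly 25–30 mm higher than reported, so the fingers closed above the rim. I'll check by touching down gently on a free patch of table.

Run:
```python
from h import *
robot.move_linear([*R,.13])
q=(.545,.0)
robot.move_pose([*q,.06],O)
for op in (0,.7):
    robot.set_gripper(op,40)
    robot.move_linear([*q,.012],max_speed=.1)
    print(op,"touch",robot.move_linear([*q,-.045],max_speed=.02,until_force=4)); st("probe")
    if op==0: cv2.imwrite("pics/d2.png",robot.snapshot("scene")[130:280,230:430,::-1].repeat(3,0).repeat(3,1))
    robot.move_linear([*q,.06],max_speed=.15)
```

```text
0 touch True
probe t14.8 [ 0.545   0.     -0.0382] gap-0.001 grip 2.3 F [-0.6 -0.2  4.4]
0.7 touch True
probe t19.3 [ 0.545  -0.     -0.0433] gap0.703 grip 2.5 F [-0.2 -0.   5.4]
```

View pics/d2.png

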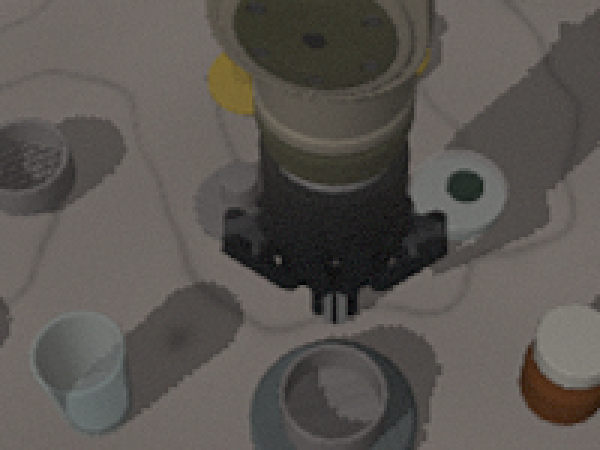

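The touch shows that the tips sit 38 mm above the reported TCP when shut, and 43 mm at 0.7 opening. In the scene crop the tip is at about (335,320), so I can check xy from it.

Run:
```python
from h import *
c=robot.get_calibration("scene")
print("tip",px2w(c,230+335/3,130+320/3,0.0), "rim",px2w(c,230+333/3,130+397/3,.04),"fine now",px2w(c,238.3,182.7,.034))
```

```text
tip [0.55106887 0.00111335 0.        ] rim [0.62002013 0.00096646 0.04      ] fine now [ 0.45733514 -0.19572139  0.034     ]
```

xy is good; only the tool length is off. I'll command 43 mm lower for the sieves and retry.

Run:
```python
from h import *
D=.043
pick((.4543,-.1986),.009-D,.06,op=.88)
if robot.state()["finger_gap"]>.5: place(.032+.009-D,.06)
cv2.imwrite("pics/s2.png",robot.snapshot("scene")[180:330,240:440,::-1].repeat(3,0).repeat(3,1))
```

```text
False
at t22.6 [ 0.4547 -0.1989 -0.0335] gap0.881 grip 0.0 F [ 0.3 -0.7  0.1]
closed t22.9 [ 0.4546 -0.1988 -0.0332] gap0.694 grip 42.3 F [-1.6  0.8  5.1]
lifted t23.7 [ 0.4537 -0.1983  0.0592] gap0.694 grip 43.2 F [-0.   0.2 -1.3]
over t24.8 [ 0.616  -0.0007  0.06  ] gap0.688 grip 43.2 F [-0.2 -0.4 -1.6]
above t25.5 [0.6177 0.0007 0.0132] gap0.689 grip 43.2 F [-0.4  0.2 -0.6]
touch True
down t26.0 [ 0.6168  0.0009 -0.0012] gap0.697 grip 43.7 F [-1.5 -0.8  5.8]
```

View pics/s2.png

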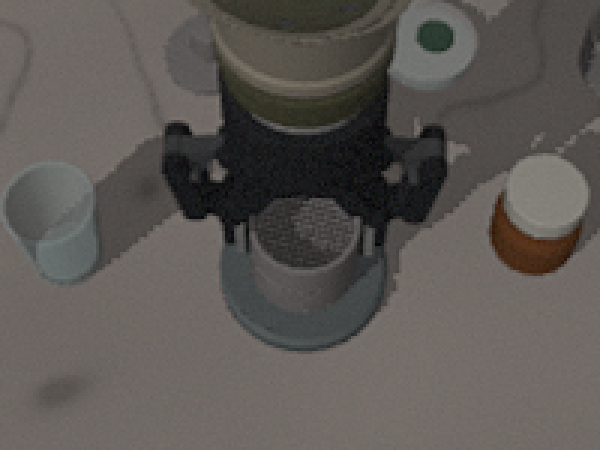

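The fine sieve sits in the cup at the expected height (scene crop (305,240)). I'll release it, look from above, then take the medium.

```bash
cat >> h.py <<'E'
def release(up,op=.88):
    robot.set_gripper(op); st("open")
    robot.move_linear([*R,up],max_speed=.15)
def look(p,z,name,r=(.03,.027)):
    cal=robot.get_calibration("wrist"); im=robot.snapshot("wrist")[:,:,::-1]
    c=w2px(cal,[*p,z])[0]; u,v=(c-[60,50]).astype(int)
    im=cv2.resize(im[v:v+100,u:u+120],None,fx=4,fy=4,interpolation=cv2.INTER_CUBIC)
    for k in r: cv2.polylines(im,[((w2px(cal,circ(p,k,z))-[u,v]+.5)*4).round().astype(int)],True,(0,0,255),1)
    cv2.imwrite(name+".png",im)
E
python3 - <<'E'
from h import *
release(.06); robot.move_linear([*R,.19],max_speed=.2); robot.wait(.2); look(R,.066,"pics/l1")
m=(.4769,.1978)
robot.move_pose([*m,.17],O); robot.wait(.2); look(m,.046,"pics/l2"); st("")
cv2.imwrite("pics/l12.png",np.hstack([cv2.imread("pics/l1.png"),cv2.imread("pics/l2.png")])[:, :,:][::1])
a=cv2.imread("pics/l12.png");cv2.imwrite("pics/l12.png",cv2.resize(a,(792,330)))
E
```

```text
open t26.4 [ 0.6158  0.001  -0.0023] gap0.879 grip 0.0 F [-0.1  0.7 -0.1]
 t29.2 [0.4779 0.1969 0.1699] gap0.881 grip 0.0 F [ 0.4 -0.8  0.1]
```

View pics/l12.png

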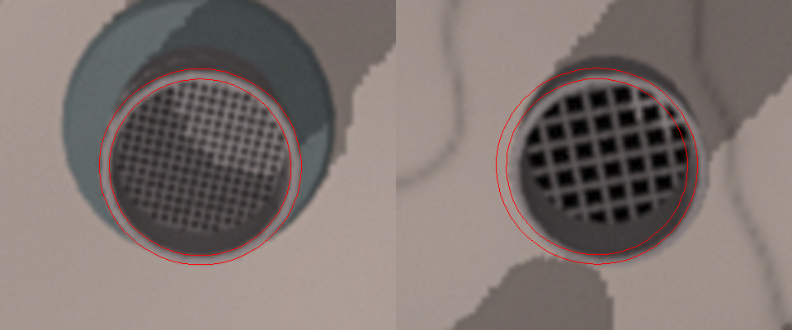

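Left: the fine sieve's rim coincides with the predicted seated ring, so it is level and centred. Right: the medium's rim is about 10 px to the right of its ring, so it is 3 mm farther in +y. Next I'll place the medium.

Run:
```python
from h import *
D=.043
pick((.4769,.2006),.015-D,.1,op=.88)
if robot.state()["finger_gap"]>.5:
    place(.058+.015-D,.1)
    if abs(robot.state()["eef_pos"][2]-(.058+.015-D))<.003:
        release(.12); robot.move_linear([*R,.21],max_speed=.2); robot.wait(.2); look(R,.104,"pics/l1")
        m=(.6098,-.272)
        robot.move_pose([*m,.19],O); robot.wait(.2); look(m,.058,"pics/l2"); st("")
        a=np.hstack([cv2.imread("pics/l1.png"),cv2.imread("pics/l2.png")]);cv2.imwrite("pics/l34.png",cv2.resize(a,(792,330)))
```

```text
False
at t31.2 [ 0.4774  0.2007 -0.0275] gap0.878 grip 0.0 F [-0.8 -0.4 -0.7]
closed t31.5 [ 0.4773  0.2007 -0.0273] gap0.689 grip 42.9 F [-1.3  0.1  5.6]
lifted t32.5 [0.4761 0.2004 0.099 ] gap0.687 grip 43.0 F [-0.2  0.1 -0.1]
over t33.6 [0.6159 0.0027 0.1001] gap0.691 grip 43.1 F [-1.   1.2 -0.6]
above t34.4 [0.6177 0.0009 0.0453] gap0.688 grip 43.1 F [ 0.9  0.6 -1.3]
touch True
down t34.9 [0.6168 0.0008 0.0307] gap0.689 grip 43.6 F [-0.7  0.5  5.8]
open t35.2 [0.6158 0.001  0.0295] gap0.879 grip 0.0 F [ 0.5 -0.  -0.2]
 t38.1 [ 0.6104 -0.2704  0.1904] gap0.882 grip 0.0 F [-0.1  0.6 -0.8]
```

View pics/l34.png

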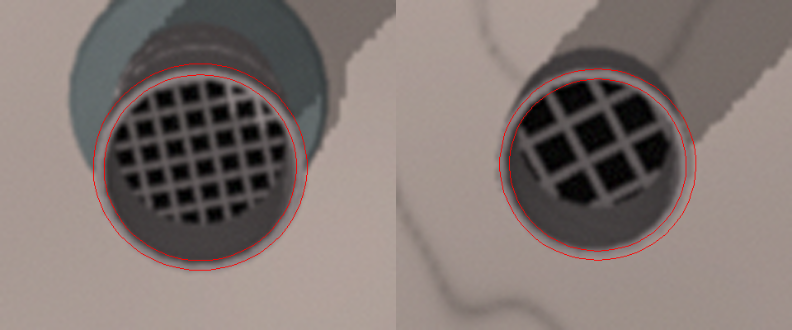

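The medium is seated on its ring, and the coarse matches its ring within 1 mm. Next I'll place the coarse.

Run:
```python
from h import *
D=.043
pick((.6095,-.2724),.022-D,.14,op=.88)
Z=.096+.022-D
if robot.state()["finger_gap"]>.5:
    place(Z,.14)
    if abs(robot.state()["eef_pos"][2]-Z)<.003:
        release(.16); robot.move_linear([*R,.25],max_speed=.2); robot.wait(.2); look(R,.154,"pics/l1")
        m=(.4753,-.0601)
        robot.move_pose([*m,.17],O); robot.wait(.2); look(m,.014,"pics/l2",(.03,)); st("")
        a=np.hstack([cv2.imread("pics/l1.png"),cv2.imread("pics/l2.png")]);cv2.imwrite("pics/l56.png",cv2.resize(a,(792,330)))
```

```text
False
at t40.1 [ 0.61   -0.2727 -0.0203] gap0.880 grip 0.0 F [-0.9 -0.4  0.6]
closed t40.4 [ 0.6101 -0.2727 -0.0202] gap0.696 grip 43.6 F [-0.7  0.6  3.8]
lifted t41.6 [ 0.6088 -0.272   0.1386] gap0.697 grip 43.2 F [ 1.  -0.4 -0.9]
over t42.8 [ 0.617  -0.0009  0.1399] gap0.693 grip 43.2 F [ 0.2  0.8 -1.6]
above t43.6 [6.177e-01 6.000e-04 9.020e-02] gap0.693 grip 43.3 F [ 0.6  0.1 -0.4]
touch True
down t44.0 [0.617  0.001  0.0757] gap0.694 grip 43.7 F [-0.2  0.2  4.4]
open t44.4 [0.6158 0.0011 0.0744] gap0.880 grip 0.0 F [ 0.2  0.6 -0.6]
 t46.9 [ 0.4769 -0.06    0.1705] gap0.878 grip 0.0 F [ 0.5 -0.4 -0.1]
```

View pics/l56.png

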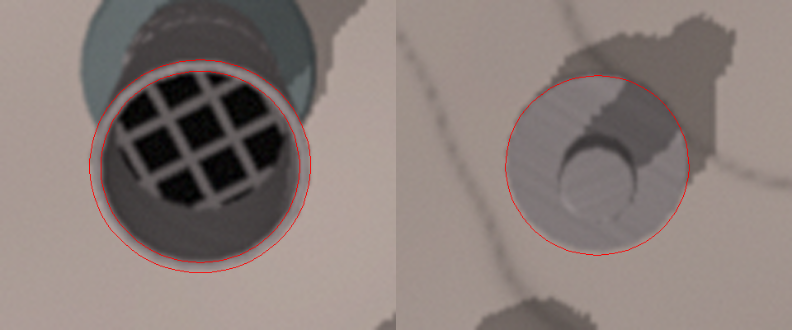

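The coarse is seated, and the grey lid matches its ring exactly. Now the lid, gripped by the knob.

Run:
```python
from h import *
m=(.4753,-.0601); h=-.023
pick(m,h,.18,op=.6,f=40)
Z=.146+h
if robot.state()["finger_gap"]>.15:
    place(Z,.18)
    if abs(robot.state()["eef_pos"][2]-Z)<.003:
        release(.19,op=.6); robot.move_linear([*R,.27],max_speed=.2); robot.wait(.2); look(R,.160,"pics/l1",(.03,))
        robot.move_pose([.45,.0,.27],O); robot.wait(.2)
        b=robot.snapshot("scene")[150:300,200:450,::-1]; b=cv2.resize(b,(500,300),interpolation=cv2.INTER_CUBIC)
        a=cv2.resize(cv2.imread("pics/l1.png"),(300,300)); cv2.imwrite("pics/l7.png",np.hstack([a,b])); st("")
```

```text
False
at t49.0 [ 0.4758 -0.0602 -0.0225] gap0.601 grip 0.0 F [ 0.7 -0.2  0.9]
closed t49.4 [ 0.4756 -0.0602 -0.0227] gap0.263 grip 39.1 F [-0.7  0.2  4.7]
lifted t50.9 [ 0.4747 -0.0599  0.1791] gap0.267 grip 39.2 F [-0.4  0.3 -1.2]
over t51.7 [6.157e-01 4.000e-04 1.800e-01] gap0.265 grip 39.2 F [-1.   0.1 -0.7]
above t52.4 [0.6174 0.0007 0.1383] gap0.265 grip 39.2 F [-0.6 -0.1 -1.7]
touch True
down t52.9 [0.6168 0.0009 0.1233] gap0.263 grip 39.6 F [-1.  -0.2  6.7]
open t53.2 [0.6159 0.001  0.122 ] gap0.602 grip 0.0 F [ 0.8  0.1 -1. ]
 t55.6 [ 4.510e-01 -1.000e-04  2.696e-01] gap0.596 grip 0.0 F [ 0.2  0.2 -0.6]
```

View pics/l7.png

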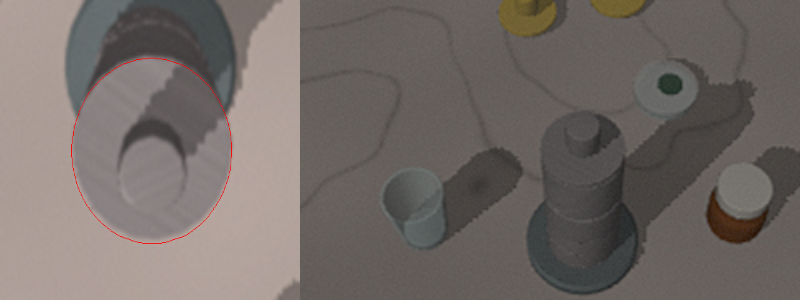

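The lid disc fills its predicted ring, the column stands straight (583,190), and the jar, beaker and dish haven't moved. Handing in.

```bash
python3 -c "
from workcell import robot
print(robot.finish_job())"
```

```text
the job is handed in; nothing more can be done
None
```

The sieve column is built on the receiver in the order asked (fine, medium, coarse, lid), each piece checked as seated, and I let go and handed the job in at about 56 s; the first grasp closed on air because the real finger tips sit about 40 mm above the reported TCP, but nothing was moved by it.

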